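# Unblock the paint mixer's drive socket and press the paddle beater home

### The job

The mixer's drive socket is blocked by a crumpled paper wad: drop the wad in the waste tub. Then take the flat paddle beater out of the drying rack, turn it until its cross splines mesh with the cross-shaped socket, push it fully home until its collar sits on the spindle, and keep holding it pressed down there: a spring in the socket pushes it out again if you let go, so finish while gripping and pressing it. Leave the mixer's other tool (the round whisk) standing in the rack and do not disturb the paint jars.

Things in the scene. Friction and masses are not known exactly. Their poses are not given: they have to be found in the camera images.
- wad: Crumpled white paper wad, rigid, about 42 mm across and 40 mm high, roughly a rounded block with faces square to its x and y axes, 15 g; lies on top of the mixer over the drive socket. Origin: centre of its underside, z up.
- bin: Open waste tub of grey plastic, fixed, 160 x 160 mm outside, 90 mm high, walls 5 mm, floor 5 mm. Origin: centre of its underside on the table; x and y along its sides.
- mixer: Motor head of a paint mixer lying on its back, fixed: white plastic housing 170 (its x) x 140 (its y) mm, flat top 80 mm above the table, with the steel spindle in the middle standing 4 mm proud. A black carrying handle stands out 28 mm from its +x side, 57 mm above the table at most. Origin: centre of its underside on the table.
- socket (a point): Centre of the mouth of the drive socket, on the upper face of the round steel spindle (48 mm diameter, 84 mm above the table), z up. A cross-shaped hole: two crossing slots along this frame's x and y, 8.4 mm wide, 30 mm long, 26 mm deep; it repeats every quarter turn. The spindle turns only stiffly (0.3 N m). Hidden by the wad at first.
- ejector (a joint): Travel in m of the spring-loaded ejector disc inside the socket: 0 at rest, when the disc lies 16 mm below the socket's mouth; grows as it is pressed down, about 0.010 when the beater is fully home. It pushes up with about 5 N at once, 7.5 N at 10 mm, more than the beater's weight.
- paddle: Steel paddle beater, upright, 105 mm long, 150 g. Origin: centre of the lower end, z up the stem. Cross splines 0-26 mm (two fins along x and y, 26.5 mm long, 6 mm thick, lower edges bevelled 3 mm), collar 38 mm wide at 26-32, stem 14 mm wide to 50, flat windowed blade 50-105, 46 wide along x, 12 thick along y (grip here). In the rack its lower end is 19 mm above the table; home, 26 mm below the socket's mouth.
- rack: Drying rack: fixed wooden block 190 (its x) x 80 (its y) x 45 mm high, two round 30 mm through holes at x = -50 and +50 mm; the paddle stands loosely in one, the whisk in the other, collars resting on its top. Origin: centre of its underside.
- whisk: Round wire whisk, steel, 38 mm across, 101 mm long, 90 g, standing in the rack's other hole, same collar as the paddle but a smooth round lower end. Not to be used. Origin: centre of the lower end, 19 mm above the table.
- jar_tall: Closed glass paint jar, 68 mm diameter, 111 mm high, standing beyond the mixer. Origin: centre of its underside.
- jar_short: Closed glass paint jar, 76 mm diameter, 81 mm high, standing beyond the mixer. Origin: centre of its underside.
Things that resemble listed ones, but are neither listed nor needed, are in the scene too. What is shaped like the paddle but brown or red is not meant.

How it is judged:
On the way, in this order (a step that is already met when the one before it is completed fails the run):
1. the paper wad lies in the waste tub, let go (x of wad in the frame of bin between -0.08 and 0.08 m and y of wad in the frame of bin between -0.08 and 0.08 m and height (world z) of wad below 0.06 m and contact force between wad and the arm below 0.05 N and contact force between wad and the fingers below 0.05 N), for 0.2 s.
2. the paddle's splines have entered the socket by 8 mm (horizontal distance between paddle and socket below 0.004 m and z of paddle in the frame of socket below -0.008 m), for 0.1 s.
At the end, for the whole second after the job is handed in: Wad inside the tub; paddle upright (0.1 rad) in the socket, splines meshed (axis within 4 mm, angle within 0.2 rad of a quarter turn), collar within 2.5 mm of the spindle's face, ejector in by over 6.5 mm, fingers still on the paddle and pressing (x of wad in the frame of bin between -0.08 and 0.08 m and y of wad in the frame of bin between -0.08 and 0.08 m and height (world z) of wad below 0.06 m and horizontal distance between paddle and socket below 0.004 m and z of paddle in the frame of socket below -0.0235 m and angle between paddle's own z axis and vertical below 0.1 rad and (angle between the x axis of paddle and the x axis of socket, either way round below 0.2 rad or angle between the x axis of paddle and the y axis of socket, either way round below 0.2 rad) and value of joint ejector above 0.0065 m and contact force between paddle and the fingers above 1 N); the arm keeps its last pose, push and grip.
It fails at once if the whisk is pulled out or displaced by more than 25 mm (distance of whisk from where it was at the start of the episode above 0.025 m).
It fails at once if a paint jar is moved by more than 30 mm or tipped (distance of any of jar_tall, jar_short from where it was at the start of the episode above 0.03 m or angle between any of jar_tall, jar_short's own z axis and vertical above 0.4 rad).
It also fails if it takes over 51 s, if anything falls off the work surface, if the arm or the gripper's body presses on something with over 40 N, if the wrist force passes 120 N, or if a joint passes its speed limit or range.

### The arm

A 6-joint arm with a two-finger parallel gripper is mounted at the origin on the work surface. World frame = base frame: x ahead of the robot, y to its left, z up, the work surface at z = 0. Lengths are in m, angles in rad, forces in N, time in s.
With the tool pointing down it reaches from about 0.425 to 0.95 m from the base axis. Payload 3.5 kg.
Tool frame: the origin (TCP) lies midway between the tips of the shut fingers; the grasp point (between the pads) lies 19 mm behind it; z points along the fingers, y is the direction in which the jaws open and shut (so a half turn about z gives the same grasp; the last joint's range is limited). The gripper opens to 85 mm and grips with 20 to 120 N. Pads are 22 mm wide; open, the fingers measure 114 mm over their backs; the gripper's body (76 mm by 85 mm) begins 54 mm behind the grasp point. The pads swing forward as they close: fully open they stand 13 mm farther back than shut.
Start: joints at [-1.403, 0.286, 1.577, -0, 1.279, -0.15], TCP at [0.211, -0.641, 0.231] pointing down, gripper open.
Joint ranges: [-2.77, 2.77], [-0.9, 2.22], [0.21, 2.48], [-1.53, 4.67], [0.24, 2.81], [-2.84, 2.84]. Speed limits (rad/s): [2.79, 2.79, 3.14, 3.14, 3.14, 3.14].

### API

Orientations are given as a 3x3 rotation matrix whose columns are the frame's x, y, z axes.
In Python, from plant import ctrl gives the robot as it stands.
- The arm moves only by the shell command python3 -m inch 'ROWS' [OPENING]. ROWS is a JSON object of lists of equal length, an entry for each row: "translation": the shift along the world's x, y, z in mm, a list of three; "twist": the turn about the world's z in rad. A call has 1 to 20 rows; each row is the pose to reach, as a shift and turn from the pose measured when the call began; what a row does not reach only later rows make up. A row lasts 1/10 s, in which the tool goes at most 50 mm and 8.59 degrees, less where a joint would pass 70% of its speed; a pose out of reach is approached as far as the arm can. A call with a gripper value outside its range is refused whole. OPENING is the opening, from 0 (shut) to 1 (fully open), set as the call begins (- or left out, the last holds). The fingers move at their own pace and stop on an object; the grip force is fixed at half the most. Time passes only in rows, so rows that repeat a pose let the fingers close. It gives the time, the measured TCP pose, the force and the opening at its end, in the units of the state.
- ctrl.observe(): the state, without advancing time (a new reading comes with each control period).
- ctrl.camera(name): name is "scene" or "top" or "wrist"; returns a dict with "pixels" (480x640x3 uint8, red, green, blue), "intrinsics" (3x3 intrinsics, pixels), "cam_to_world" (4x4, takes a point from camera to world coordinates); the wrist camera has in their place "tool_from_camera" (4x4, takes a point from camera to tool coordinates, whose origin is the TCP and whose axes are the flange's). Camera axes: x right, y down, z forward; pixel columns grow to the right and rows downward; lengths in m; the calibration is good to about 2 mm. A picture is of the moment at which its call begins: read the wrist's pose just before it. There is no depth.
- ctrl.job_done(): hands the job in, once; it reports no verdict.
Trained networks look in a picture, given as the dict that the camera call returned (one of the last four; its "shot" number tells which), for a name from the list of things; names that differ only in an ending like _2 or _b are one class to them, and where a whole thing is asked for, a point or a joint stands for the part that bears it (a point fixed in the world has none). Each returns a list of dicts, best first, with "confidence" (0 to 1); they miss things now and then, are a little off and sometimes report something else, mostly with a low value. They report only what shows in the picture. A call takes as long as a camera call. They do not tell look-alikes from the thing itself.
- ctrl.silhouettes(picture, thing): "mask" (480x640 bool, what is visible of it) and "extent" ([left, top, right, bottom] in pixels, round what is visible of it).
The state is a dict: "time_s": time; "joints": joint angles; "qd": joint speeds; "tau": joint torques, N m; "eef_pos": TCP position; "tcp_rot": TCP orientation; "ft_force": force on the tool from outside, world axes, zero at the start; "wrist_torque": the same for the moment, N m; "gripper_width": finger opening in m.
Only numpy, scipy, OpenCV 4.12 (cv2) and the standard library are available. Lean on these libraries where they do the work, as an engineer would, in place of code of your own. Each camera call takes 0.05 s, during which the arm holds its last target.

## Working session

There is one attempt and no reset: what is moved stays moved. The work goes in short steps, Python scripts to look and compute and a shell command to move; the robot and the scene stay as the last step left them, time stands still between calls to the robot, and variables do not carry over. Pictures are saved under pics/ and viewed, and the job is handed in when it is done.

```bash
ls; mkdir -p pics
cat > h.py <<'E'
import numpy as np, cv2
from plant import ctrl
def save(n,p): cv2.imwrite(f'pics/{n}.png',p['pixels'][:,:,::-1])
def ray(pic,uv,s=None):
    K=np.array(pic['intrinsics']); 
    if 'cam_to_world' in pic: T=np.array(pic['cam_to_world'])
    else:
        W=np.eye(4);W[:3,:3]=np.array(s['tcp_rot']);W[:3,3]=s['eef_pos'];T=W@np.array(pic['tool_from_camera'])
    d=T[:3,:3]@np.linalg.solve(K,[uv[0],uv[1],1.]);return T[:3,3],d
def atz(pic,uv,z,s=None):
    o,d=ray(pic,uv,s);return o+d*(z-o[2])/d[2]
def proj(pic,P,s=None):
    K=np.array(pic['intrinsics']);o,_=ray(pic,(0,0),s)
    if 'cam_to_world' in pic: T=np.array(pic['cam_to_world'])
    else:
        W=np.eye(4);W[:3,:3]=np.array(s['tcp_rot']);W[:3,3]=s['eef_pos'];T=W@np.array(pic['tool_from_camera'])
    c=np.linalg.inv(T)@np.r_[P,1];q=K@c[:3];return q[:2]/q[2]
E
python3 - <<'E'
from h import *
s=ctrl.observe();print(s['eef_pos'],s['tcp_rot'],s['gripper_width'],s['time_s'])
for n in('top','scene'):
    p=ctrl.camera(n);save(n+'0',p)
    for t in('wad','bin','mixer','paddle','rack','whisk','jar_tall','jar_short'):
        for d in ctrl.silhouettes(p,t):print(n,t,round(d['confidence'],2),d['extent'],d['mask'].sum())
    np.save(n+'0.npy',p,allow_pickle=True)
E
```

```text
pics
[ 0.21081114 -0.64054496  0.22991979] [[ 9.49946836e-01  3.12411360e-01 -3.89059687e-04]
 [ 3.12411398e-01 -9.49944056e-01  2.32587855e-03]
 [ 3.57045943e-04 -2.33100765e-03 -9.99997219e-01]] 0.08536765471347739 0.0
top wad 0.95 [321.4, 266.5, 344.8, 287.4] 511
top bin 0.61 [422.9, 235.9, 516.8, 316.7] 6881
top mixer 0.94 [295.0, 218.5, 375.3, 322.7] 5378
top paddle 0.89 [180.3, 334.7, 210.4, 353.3] 408
top paddle 0.78 [176.5, 282.4, 201.5, 304.6] 403
top paddle 0.76 [129.4, 266.8, 160.2, 288.0] 447
top rack 0.71 [170.5, 225.1, 226.5, 318.9] 3118
top whisk 0.54 [188.3, 233.9, 210.4, 256.8] 280
top jar_tall 0.88 [243.0, 116.3, 279.7, 164.6] 1273
top jar_short 0.69 [240.3, 113.5, 279.5, 164.5] 1284
top jar_short 0.55 [355.5, 136.0, 395.0, 176.7] 1202
scene wad 0.59 [340.2, 200.2, 372.2, 228.6] 501
scene mixer 0.98 [292.5, 197.6, 406.5, 286.8] 6328
scene paddle 0.6 [498.6, 256.4, 534.7, 319.3] 1225
scene paddle 0.6 [485.2, 327.9, 519.7, 396.3] 1117
scene paddle 0.57 [459.7, 270.3, 483.9, 327.5] 847
scene rack 0.84 [375.1, 298.2, 509.4, 389.6] 6223
scene whisk 0.6 [401.8, 296.0, 433.5, 346.7] 910
scene jar_tall 0.91 [207.6, 290.9, 262.9, 378.8] 3748
scene jar_short 0.97 [180.8, 230.9, 229.9, 287.6] 2176
```

View pics/top0.png

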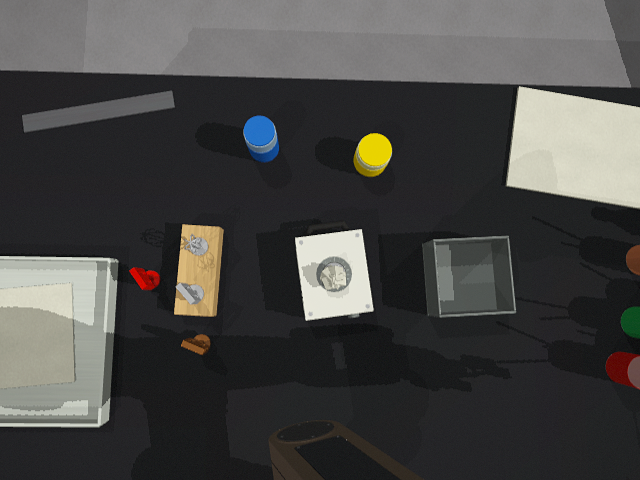

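View pics/scene0.png

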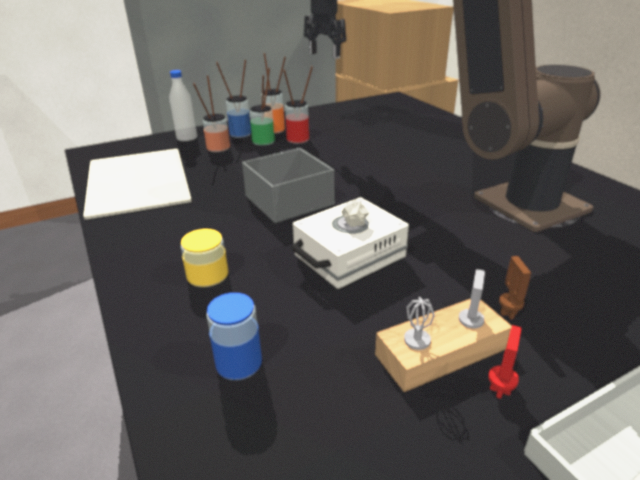

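Run:
```python
from h import *
t=np.load('top0.npy',allow_pickle=True).item()
s=np.load('scene0.npy',allow_pickle=True).item()
a=t['pixels'][210:360,110:390,::-1]
cv2.imwrite('pics/topcrop.png',cv2.resize(a,None,fx=2.8,fy=2.8,interpolation=cv2.INTER_CUBIC))
a=s['pixels'][240:400,370:550,::-1]
cv2.imwrite('pics/scenecrop.png',cv2.resize(a,None,fx=3.7,fy=3.7,interpolation=cv2.INTER_CUBIC))
print(t['cam_to_world'].round(3),s['cam_to_world'].round(3))
```

```text
[[ 0.014 -0.994  0.105  0.451]
 [-0.999 -0.017 -0.029  0.042]
 [ 0.031 -0.105 -0.994  1.016]
 [ 0.     0.     0.     1.   ]] [[-0.879  0.264 -0.397  0.908]
 [ 0.477  0.469 -0.743  0.666]
 [-0.01  -0.843 -0.538  0.553]
 [ 0.     0.     0.     1.   ]]
```

View pics/topcrop.png

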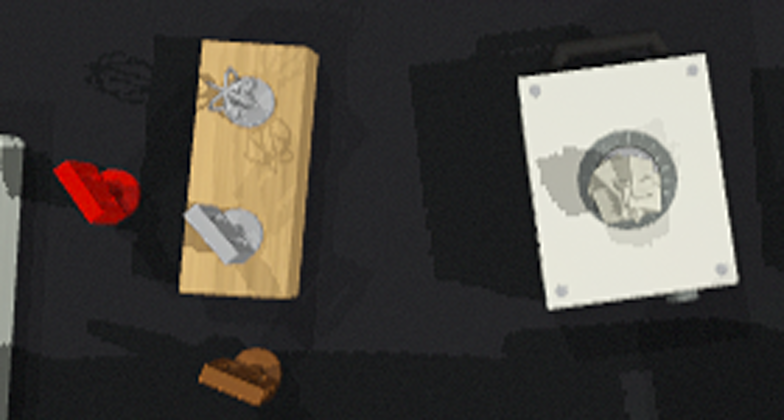

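View pics/scenecrop.png

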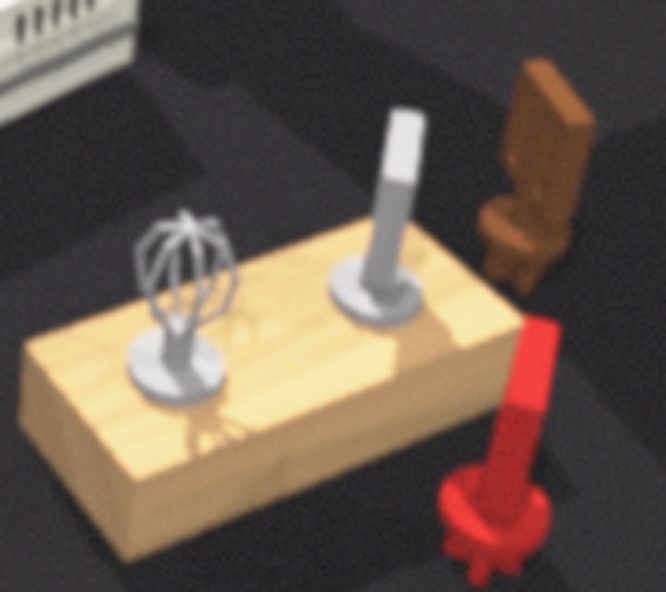

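Run:
```python
from h import *
t=np.load('top0.npy',allow_pickle=True).item()
s=np.load('scene0.npy',allow_pickle=True).item()
def f(n,uv,z,p=t):print(n,atz(p,uv,z).round(3))
for q in [(295,237.5),(361,229.5),(373,312),(306,320.5)]:f('mixer',q,.08)
f('spindle',(334,274),.084);f('wad',(333,277),.12)
for q in [(180,225),(223,227),(217,318),(174,315)]:f('rack',q,.045)
f('pad top',(183,289),.124);f('pad collar',(190,294),.051)
for q in [(423,242),(510,236),(516,312),(429,318)]:f('bin',q,.09)
f('yellow',(374,148),.081);f('blue',(260,126),.111);f('redtop',(139,274),.1);f('brown',(190,345),.1)
f('wad scene',(354,207),.124,s)
f('collar scene',(473,317),.051,s);f('padtop scene',(478,273),.124,s)
```

```text
mixer [0.568 0.065 0.08 ]
mixer [ 0.587 -0.072  0.08 ]
mixer [ 0.418 -0.097  0.08 ]
mixer [0.399 0.039 0.08 ]
spindle [ 0.494 -0.016  0.084]
wad [ 0.486 -0.012  0.12 ]
rack [0.595 0.312 0.045]
rack [0.592 0.22  0.045]
rack [0.4   0.226 0.045]
rack [0.405 0.315 0.045]
pad top [0.458 0.278 0.124]
pad collar [0.449 0.283 0.051]
bin [ 0.562 -0.199  0.09 ]
bin [ 0.578 -0.381  0.09 ]
bin [ 0.422 -0.389  0.09 ]
bin [ 0.407 -0.21   0.09 ]
yellow [ 0.762 -0.099  0.081]
blue [0.793 0.14  0.111]
redtop [0.487 0.373 0.1  ]
brown [0.349 0.266 0.1  ]
wad scene [ 0.494 -0.     0.124]
collar scene [0.447 0.276 0.051]
padtop scene [0.44  0.264 0.124]
```

```bash
python3 -m inch '{"translation":[[20,45,10],[40,90,20],[60,135,30],[80,180,50],[100,225,50],[120,270,50],[140,310,50],[160,355,50],[180,400,50],[200,445,50],[220,490,50],[240,535,50],[255,575,50],[265,600,50],[265,600,50]],"twist":[0,0,0,0,0,0,0,0,0,0,0,0,0,0,0]}' 1
python3 - <<'E'
from h import *
s=ctrl.observe();p=ctrl.camera('wrist');save('w1',p);print(s['eef_pos'],s['joints'],s['time_s']);print(np.array(p['tool_from_camera']).round(3))
np.save('w1.npy',(s,p),allow_pickle=True)
for d in ctrl.silhouettes(p,'wad'):print(d['confidence'],d['extent'],d['mask'].sum())
E
```

```text
time_s: 2.4
eef_pos: [0.4765, -0.0384, 0.2815]
tcp_rot: [[0.948, 0.317, 0.001], [0.317, -0.948, 0.001], [0.001, -0.0, -1.0]]
ft_force: [-0.5, 0.2, 0.4]
gripper_width: 0.0856
[ 0.47651668 -0.0384037   0.28154792] [-2.93473442e-01 -1.98555702e-01  1.98702216e+00  7.57898265e-04
  1.35275044e+00  9.54435734e-01] 2.4
[[ 0.001 -0.956 -0.292  0.076]
 [ 1.     0.001  0.     0.   ]
 [ 0.    -0.292  0.956 -0.142]
 [ 0.     0.     0.     1.   ]]
0.57 [264.3, 151.3, 332.7, 217.6] 3250
```

View pics/w1.png

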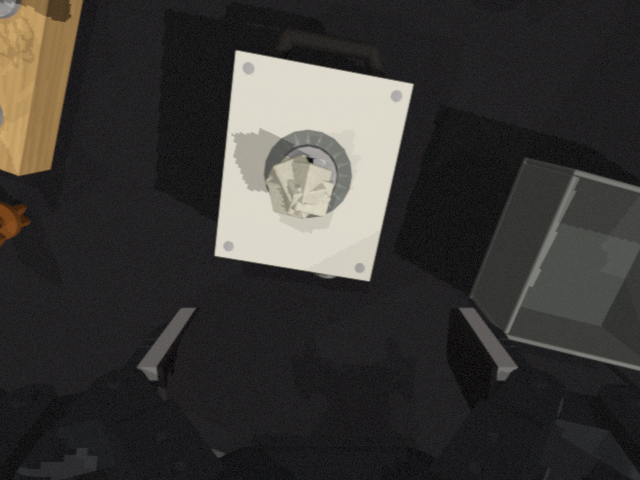

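Run:
```python
from h import *
s,p=np.load('w1.npy',allow_pickle=True)
a=p['pixels'][110:240,230:390,::-1]
cv2.imwrite('pics/w1c.png',cv2.resize(a,None,fx=4.5,fy=4.5,interpolation=cv2.INTER_CUBIC))
print('spindle',atz(p,(308,173),.084,s))
m=[atz(p,q,.08,s) for q in [(236,51),(413,84),(370,281),(215,256)]];print(np.array(m).round(3),np.mean(m,0))
```

```text
spindle [ 0.49730406 -0.0153624   0.084     ]
[[ 0.568  0.066  0.08 ]
 [ 0.589 -0.072  0.08 ]
 [ 0.422 -0.098  0.08 ]
 [ 0.4    0.04   0.08 ]] [ 0.49494972 -0.01610501  0.08      ]
```

View pics/w1c.png

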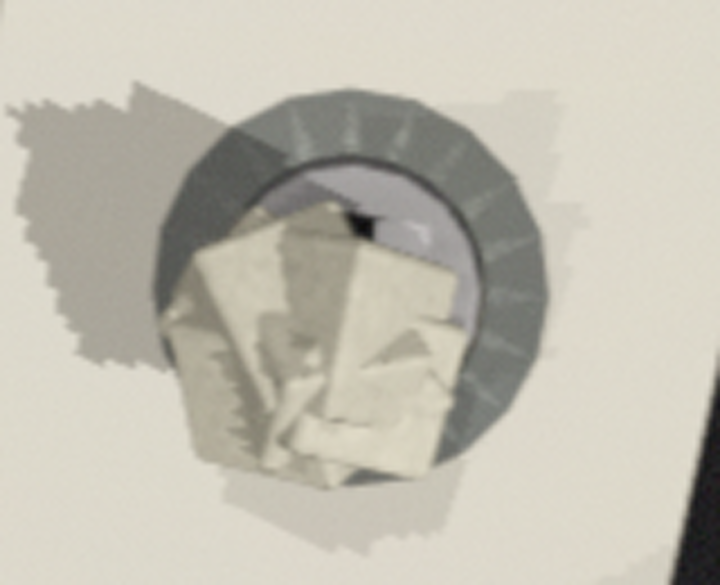

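Run:
```python
from h import *
s,p=np.load('w1.npy',allow_pickle=True)
t=np.load('top0.npy',allow_pickle=True).item();c=np.load('scene0.npy',allow_pickle=True).item()
print(atz(p,(300,185),.106,s),atz(t,(333,277),.106),atz(c,(355,214.5),.104))
W=[.482,-.015]
from scipy.optimize import least_squares
uv=[(p,(298.5,184.5),s),(t,(333,277),None),(c,(355.5,214.5),None)]
r=least_squares(lambda x:np.concatenate([proj(q,x,ss)-u for q,u,ss in uv]),[.49,-.015,.1]);print(r.x,r.fun)
```

```text
[ 0.48975884 -0.0122696   0.106     ] [ 0.48678395 -0.0130245   0.106     ] [ 0.48863943 -0.00542314  0.104     ]
[ 0.48798942 -0.01106579  0.10026354] [-0.16280151  0.88190682 -1.13858733 -0.50512948 -1.80297131  0.35425176]
```

```bash
python3 -m inch '{"translation":[[8,18,-30],[12,27,-70],[12,27,-110],[12,27,-145],[12,27,-170],[12,27,-185],[12,27,-190],[12,27,-190],[12,27,-190]],"twist":[-0.06,-0.12,-0.12,-0.12,-0.12,-0.12,-0.12,-0.12,-0.12]}' 1
python3 - <<'E'
from h import *
s=ctrl.observe();p=ctrl.camera('wrist');save('w2',p);print(s['eef_pos'])
E
```

```text
time_s: 3.4
eef_pos: [0.4887, -0.0148, 0.0926]
tcp_rot: [[0.98, 0.197, 0.002], [0.197, -0.98, -0.001], [0.002, 0.001, -1.0]]
ft_force: [0.2, -0.2, -0.1]
gripper_width: 0.0854
[ 0.48871137 -0.01475938  0.09255981]
```

View pics/w2.png

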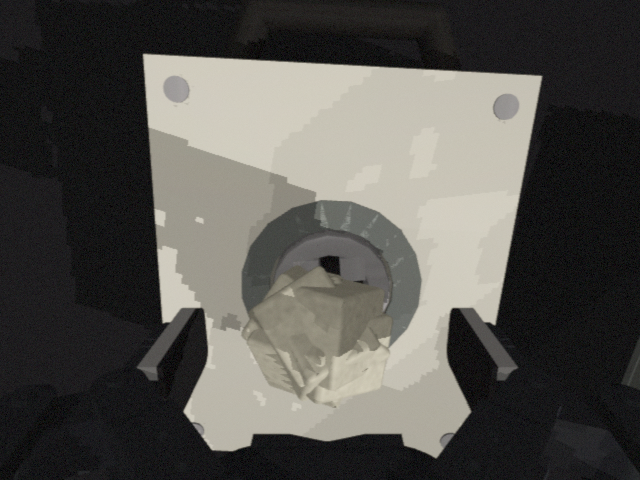

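The wad (318,335) sits between the fingertips (about 180 and 475, row 350). Closing.

```bash
python3 -m inch '{"translation":[[0,0,0],[0,0,0],[0,0,0],[0,0,0],[0,0,0],[0,0,0],[0,0,0],[0,0,5],[0,0,20],[0,0,50]],"twist":[0,0,0,0,0,0,0,0,0,0]}' 0
python3 - <<'E'
from h import *
s=ctrl.observe();p=ctrl.camera('wrist');save('w3',p);print(s['eef_pos'],s['gripper_width'])
E
```

```text
time_s: 4.45
eef_pos: [0.4864, -0.0141, 0.1405]
tcp_rot: [[0.98, 0.197, -0.005], [0.197, -0.98, 0.0], [-0.004, -0.001, -1.0]]
ft_force: [0.7, -0.0, -0.4]
gripper_width: 0.0389
[ 0.48642881 -0.01405864  0.1405126 ] 0.03891220209777085
```

View pics/w3.png

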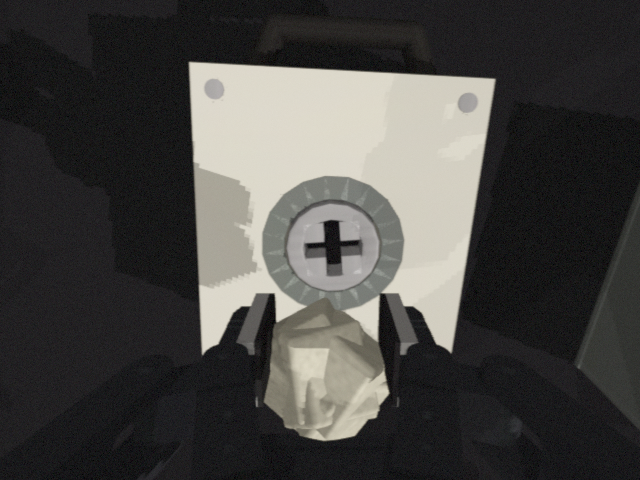

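```bash
python3 -m inch '{"translation":[[0,-30,20],[2,-70,25],[4,-115,25],[6,-160,25],[8,-205,25],[8,-245,25],[8,-272,10],[8,-281,-20],[8,-281,-50],[8,-281,-65],[8,-281,-65]],"twist":[0,0,0,0,0,0,0,0,0,0,0]}' -
python3 -m inch '{"translation":[[0,0,0],[0,0,0],[0,0,0],[0,0,0],[0,0,20],[0,0,60],[0,0,110]],"twist":[0,0,0,0,0,0,0]}' 1
python3 - <<'E'
from h import *
s=ctrl.observe();p=ctrl.camera('wrist');save('w4',p);print(s['eef_pos'],s['gripper_width'],s['time_s'])
E
```

```text
time_s: 5.6
eef_pos: [0.4969, -0.2943, 0.0794]
tcp_rot: [[0.98, 0.198, 0.002], [0.198, -0.98, 0.002], [0.003, -0.001, -1.0]]
ft_force: [0.2, -0.2, -0.6]
gripper_width: 0.0388
time_s: 6.3
eef_pos: [0.4958, -0.2932, 0.1887]
tcp_rot: [[0.98, 0.198, -0.001], [0.198, -0.98, 0.005], [-0.0, -0.005, -1.0]]
ft_force: [0.9, -0.1, 0.9]
gripper_width: 0.0854
[ 0.4957548  -0.29321081  0.18870719] 0.0854449229735051 6.3
```

View pics/w4.png

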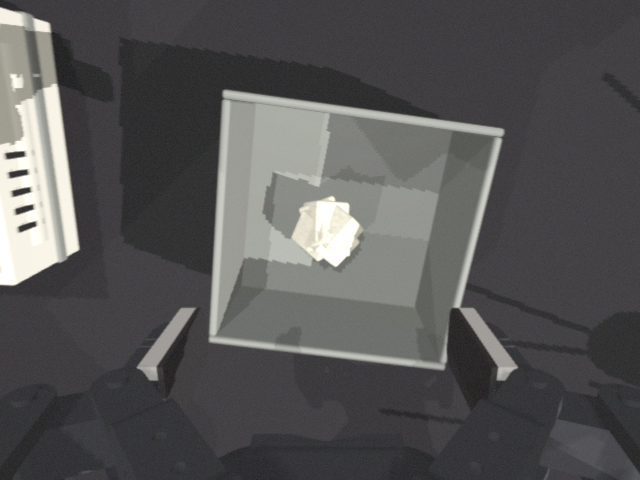

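Wad lies in the tub at (328,232). Now look closely at the socket on the way.

```bash
python3 -m inch '{"translation":[[0,30,15],[0,75,15],[0,120,15],[0,165,15],[0,210,15],[0,250,15],[0,270,15],[0,275,15],[0,275,15],[0,275,15]],"twist":[0,0,0,0,0,0,0,0,0,0]}' 1
python3 - <<'E'
from h import *
s=ctrl.observe();p=ctrl.camera('wrist');save('w5',p);print(s['eef_pos'],s['qd'].round(3))
np.save('w5.npy',(s,p),allow_pickle=True)
a=p['pixels'][130:330,210:430,::-1]
cv2.imwrite('pics/w5c.png',cv2.resize(a,None,fx=3,fy=3,interpolation=cv2.INTER_CUBIC))
t=ctrl.camera('top');save('top1',t);np.save('top1.npy',t,allow_pickle=True)
E
```

```text
time_s: 7.35
eef_pos: [0.5007, -0.0229, 0.2163]
tcp_rot: [[0.98, 0.198, 0.014], [0.198, -0.98, -0.009], [0.012, 0.011, -1.0]]
ft_force: [0.0, -0.2, 0.2]
gripper_width: 0.0855
[ 0.500691   -0.02286942  0.21630898] [-0.013  0.005  0.001  0.001  0.001  0.002]
```

View pics/w5c.png

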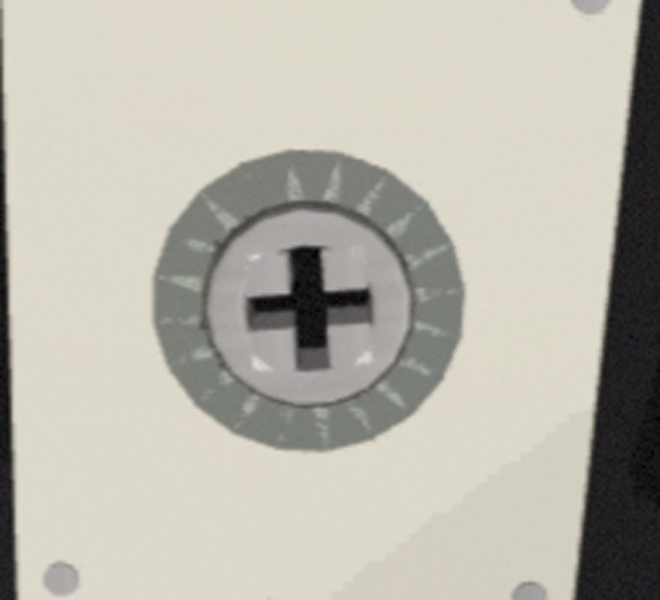

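Run:
```python
from h import *
s,p=np.load('w5.npy',allow_pickle=True)
g=cv2.cvtColor(p['pixels'],cv2.COLOR_RGB2GRAY);hsv=cv2.cvtColor(p['pixels'],cv2.COLOR_RGB2HSV)
f=lambda x,y:atz(p,(210+x/3,130+y/3),.084,s)
T,B,L,R=f(305,247),f(314,370),f(248,313),f(370,305)
print(T,B,L,R,np.mean([T,B,L,R],0)); v=T-B;print(np.arctan2(v[1],v[0]),np.linalg.norm(v)); w=L-R;print(np.arctan2(-w[0],w[1]),np.linalg.norm(w))
# disc
a=f(205,304),f(411,304),f(308,203),f(308,404);print(np.array(a),np.mean(a,0))
print(g[225,270:360])
t=np.load('top1.npy',allow_pickle=True).item()
a=t['pixels'][240:310,300:375,::-1]
cv2.imwrite('pics/t1c.png',cv2.resize(a,None,fx=7,fy=7,interpolation=cv2.INTER_CUBIC))
```

```text
[ 0.50977007 -0.01215989  0.084     ] [ 0.48108012 -0.01981079  0.084     ] [ 0.49178623 -0.00215069  0.084     ] [ 0.49919737 -0.02951692  0.084     ] [ 0.49545845 -0.01590957  0.084     ]
0.260610386479794 0.029692584645419035
0.2644696644842994 0.028351996097143915
[[ 0.49197929  0.00797635  0.084     ]
 [ 0.50128868 -0.03879089  0.084     ]
 [ 0.51991299 -0.01090738  0.084     ]
 [ 0.472457   -0.02003208  0.084     ]] [ 0.49640949 -0.0154385   0.084     ]
[138 153 157 163 159 160 153 119  94  95 136 160 166 167 168 171 170 172
 173 173 175 174 169 166 166 167 169 169 170 169 171 173 173 173 172 161
 116  52  17   7  22  22  17  17  17  15  25  71 143 164 168 167 166 165
 164 165 165 168 166 166 165 160 133 136 156 162 163 164 165 162 163 164
 168 170 169 148 115 105 118 126 128 127 124 124 124 126 124 125 125 125]
```

View pics/t1c.png

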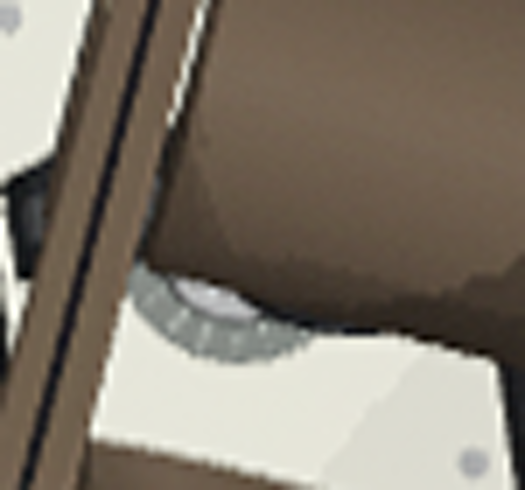

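```bash
python3 -m inch '{"translation":[[-5,30,15],[-12,75,20],[-20,120,20],[-28,165,20],[-36,210,20],[-43,250,20],[-48,280,20],[-51,297,20],[-51,297,20],[-51,297,20],[-51,297,20]],"twist":[0.1,0.2,0.3,0.4,0.48,0.48,0.48,0.48,0.48,0.48,0.48]}' 1
python3 - <<'E'
from h import *
s=ctrl.observe();p=ctrl.camera('wrist');save('w6',p);print(s['eef_pos'],s['qd'].round(3))
np.save('w6.npy',(s,p),allow_pickle=True)
for d in ctrl.silhouettes(p,'paddle'):print(d['confidence'],d['extent'],d['mask'].sum())
E
```

```text
time_s: 8.55
eef_pos: [0.4501, 0.2726, 0.236]
tcp_rot: [[0.78, 0.626, 0.016], [0.626, -0.78, -0.001], [0.011, 0.011, -1.0]]
ft_force: [-0.9, 0.3, -0.3]
gripper_width: 0.0853
[0.45012862 0.27261901 0.23596879] [-0.001 -0.005  0.003  0.003  0.001  0.002]
0.8 [214.2, 56.4, 270.2, 132.8] 3242
0.72 [299.5, 184.8, 344.9, 265.6] 2318
0.67 [227.9, 274.3, 284.6, 366.5] 3260
```

View pics/w6.png

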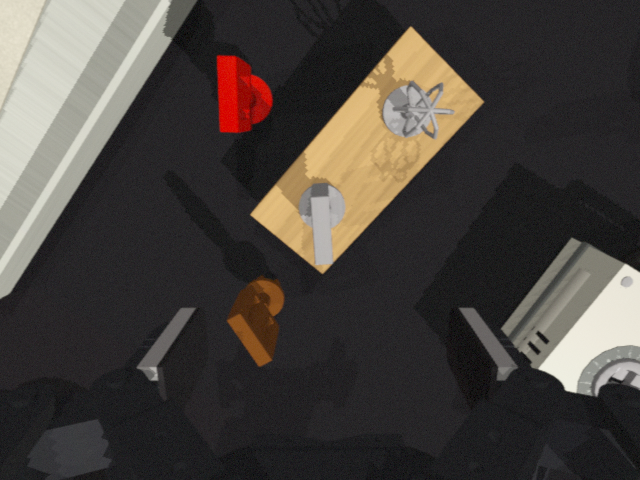

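Run:
```python
from h import *
s,p=np.load('w6.npy',allow_pickle=True)
a=p['pixels'][170:280,270:380,::-1]
cv2.imwrite('pics/w6c.png',cv2.resize(a,None,fx=5,fy=5,interpolation=cv2.INTER_CUBIC))
print(atz(p,(322,206),.05,s),[atz(p,q,.124,s) for q in [(319,200),(323,264),(319,184)]])
```

```text
[0.45224828 0.27574906 0.05      ] [array([0.46648284, 0.28945417, 0.124     ]), array([0.43460983, 0.26075729, 0.124     ]), array([0.47440139, 0.29574756, 0.124     ])]
```

View pics/w6c.png

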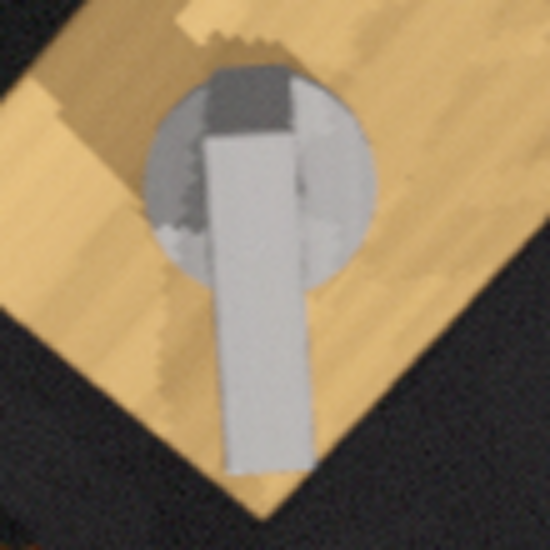

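Run:
```python
from h import *
s,p=np.load('w6.npy',allow_pickle=True)
a=atz(p,(319.8,196.6),.124,s);b=atz(p,(324.1,264),.124,s);print(a,b,(a+b)/2,np.linalg.norm(a-b),np.arctan2(*(a-b)[[1,0]]))
r=s['tcp_rot'];print('tool yaw',np.arctan2(r[1,0],r[0,0]))
print('collar',atz(p,(270+260/5,170+182/5),.051,s))
```

```text
[0.46849405 0.29041103 0.124     ] [0.43506151 0.26019069 0.124     ] [0.45177778 0.27530086 0.124     ] 0.045066651395393474 0.7349765773166499
tool yaw 0.676286458505605
collar [0.45215653 0.27567486 0.051     ]
```

```bash
python3 -m inch '{"translation":[[2,3,-20],[2,3,-55],[2,3,-90],[2,3,-120],[2,3,-140],[2,3,-150],[2,3,-154],[2,3,-154],[2,3,-154]],"twist":[0.06,0.06,0.06,0.06,0.06,0.06,0.06,0.06,0.06]}' 1
python3 - <<'E'
from h import *
s=ctrl.observe();p=ctrl.camera('wrist');save('w7',p);r=s['tcp_rot'];print(s['eef_pos'],np.arctan2(r[1,0],r[0,0]),s['qd'].round(3))
E
```

```text
time_s: 9.55
eef_pos: [0.4532, 0.276, 0.0835]
tcp_rot: [[0.741, 0.671, 0.019], [0.671, -0.741, 0.001], [0.014, 0.012, -1.0]]
ft_force: [-0.1, -0.3, 0.5]
gripper_width: 0.0853
[0.45318461 0.27596917 0.0835146 ] 0.7359655757987184 [ 0.003 -0.005 -0.001  0.     0.     0.001]
```

View pics/w7.png

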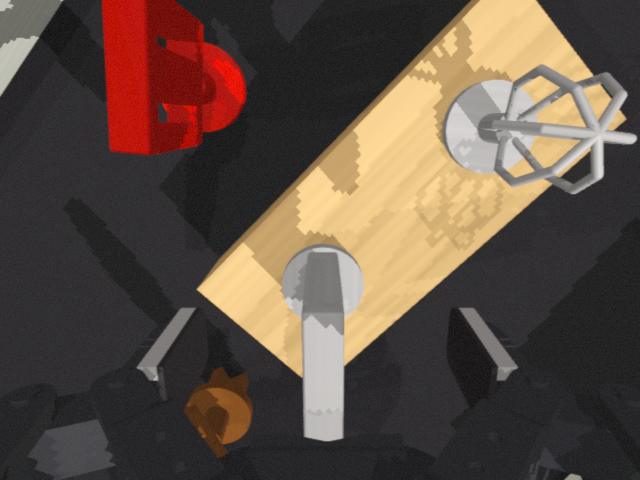

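Grey paddle's blade (323,370) is centred between the fingers; brown is clear of them. Gripping and lifting.

```bash
python3 -m inch '{"translation":[[0,0,0],[0,0,0],[0,0,0],[0,0,0],[0,0,0],[0,0,0],[0,0,0],[0,0,0],[0,0,0]],"twist":[0,0,0,0,0,0,0,0,0]}' 0
python3 -m inch '{"translation":[[0,0,5],[0,0,20],[0,0,40],[0,0,65],[0,0,90],[0,0,105],[0,0,110],[0,0,110],[0,0,110],[0,0,110]],"twist":[0,0,0,0,0,0,0,0,0,0]}' -
python3 - <<'E'
from h import *
s=ctrl.observe();p=ctrl.camera('wrist');save('w8',p);r=s['tcp_rot'];print(s['eef_pos'],np.arctan2(r[1,0],r[0,0]),s['qd'].round(3))
c=ctrl.camera('scene');save('s8',c);np.save('w8.npy',(s,p,c),allow_pickle=True)
E
```

```text
time_s: 10.5
eef_pos: [0.453, 0.276, 0.0834]
tcp_rot: [[0.741, 0.671, 0.018], [0.671, -0.741, 0.001], [0.014, 0.012, -1.0]]
ft_force: [0.2, 0.2, -1.8]
gripper_width: 0.0116
time_s: 11.5
eef_pos: [0.4521, 0.2757, 0.1918]
tcp_rot: [[0.741, 0.671, 0.015], [0.671, -0.741, -0.0], [0.011, 0.011, -1.0]]
ft_force: [0.5, -1.8, -0.8]
gripper_width: 0.0114
[0.45213702 0.27567534 0.19175259] 0.7359004692921625 [ 0.     0.002 -0.001  0.002 -0.     0.   ]
```

View pics/w8.png

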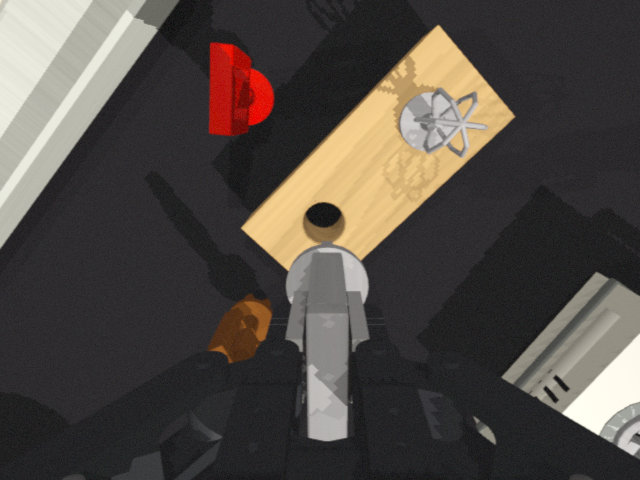

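View pics/s8.png

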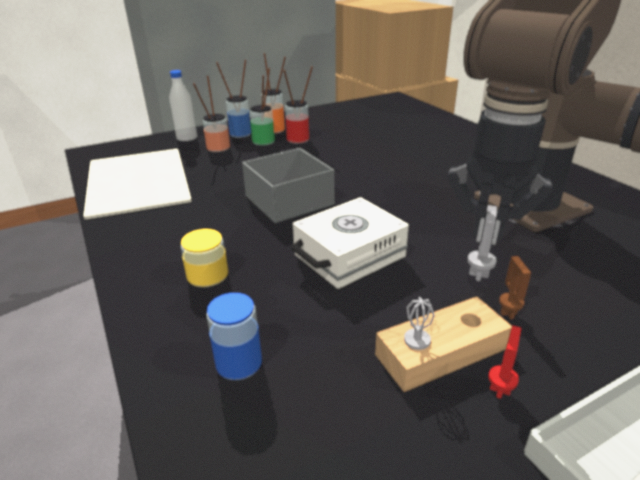

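Run:
```python
from h import *
s,p,c=np.load('w8.npy',allow_pickle=True)
print(s['eef_pos'])
from scipy.optimize import least_squares
a=p['pixels'][225:345,265:390,::-1]
cv2.imwrite('pics/w8c.png',cv2.resize(a,None,fx=5,fy=5,interpolation=cv2.INTER_CUBIC))
a=c['pixels'][185:295,435:545,::-1]
cv2.imwrite('pics/s8c.png',cv2.resize(a,None,fx=5,fy=5,interpolation=cv2.INTER_CUBIC))
x0=np.array(s['eef_pos'])+[-.0,-.0,-.0324]
th=np.linspace(0,2*np.pi,200)
ring=np.array([proj(p,x0+.019*np.array([np.cos(t),np.sin(t),0]),s) for t in th]);print('w',ring.min(0),ring.max(0))
ring=np.array([proj(c,x0+.019*np.array([np.cos(t),np.sin(t),0])) for t in th]);print('s',ring.min(0),ring.max(0))
```

```text
[0.45213702 0.27567534 0.19175259]
w [282.66036488 244.20337347] [365.39505617 320.95978284]
s [467.70901847 252.20714429] [495.64621021 267.63984261]
```

View pics/w8c.png

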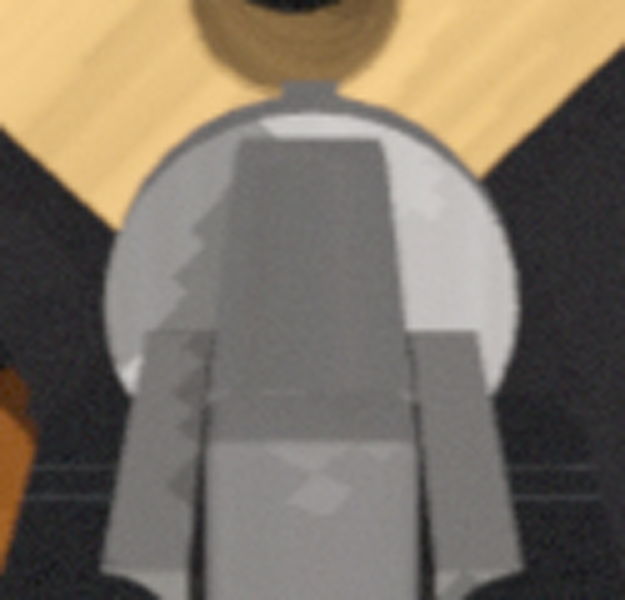

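View pics/s8c.png

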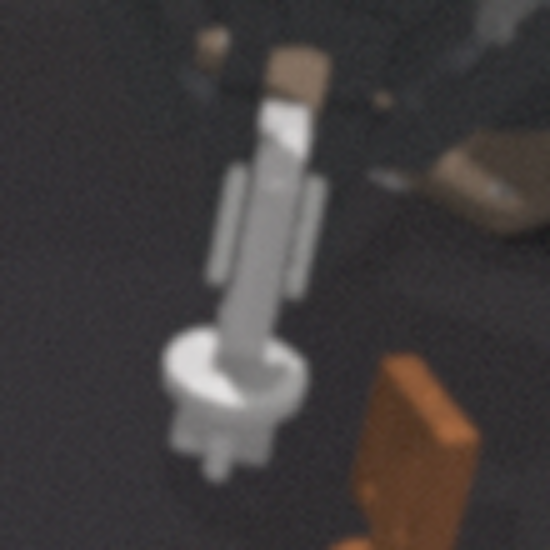

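```bash
python3 -m inch '{"translation":[[3,-15,3],[8,-50,5],[15,-95,5],[22,-140,5],[29,-185,5],[36,-230,5],[41,-265,3],[44,-285,0],[44.6,-289.5,-5],[44.6,-289.5,-10],[44.6,-289.5,-10],[44.6,-289.5,-10],[44.6,-289.5,-10]],"twist":[-0.05,-0.12,-0.2,-0.28,-0.36,-0.43,-0.474,-0.474,-0.474,-0.474,-0.474,-0.474,-0.474]}' -
python3 - <<'E'
from h import *
s=ctrl.observe();p=ctrl.camera('wrist');save('w9',p);r=s['tcp_rot'];print(s['eef_pos'],np.arctan2(r[1,0],r[0,0]),r.round(3),s['qd'].round(3))
c=ctrl.camera('scene');save('s9',c);np.save('w9.npy',(s,p,c),allow_pickle=True)
a=p['pixels'][150:350,200:450,::-1]
cv2.imwrite('pics/w9c.png',cv2.resize(a,None,fx=3,fy=3,interpolation=cv2.INTER_CUBIC))
a=c['pixels'][130:290,280:420,::-1]
cv2.imwrite('pics/s9c.png',cv2.resize(a,None,fx=3.7,fy=3.7,interpolation=cv2.INTER_CUBIC))
E
```

```text
time_s: 12.9
eef_pos: [0.497, -0.0128, 0.1822]
tcp_rot: [[0.965, 0.26, 0.014], [0.26, -0.965, -0.007], [0.012, 0.011, -1.0]]
ft_force: [0.9, 0.4, -1.8]
gripper_width: 0.0113
[ 0.49696665 -0.01280795  0.18222052] 0.26342295571309987 [[ 0.965  0.26   0.014]
 [ 0.26  -0.965 -0.007]
 [ 0.012  0.011 -1.   ]] [-0.004  0.    -0.003 -0.001 -0.002  0.   ]
```

View pics/w9c.png

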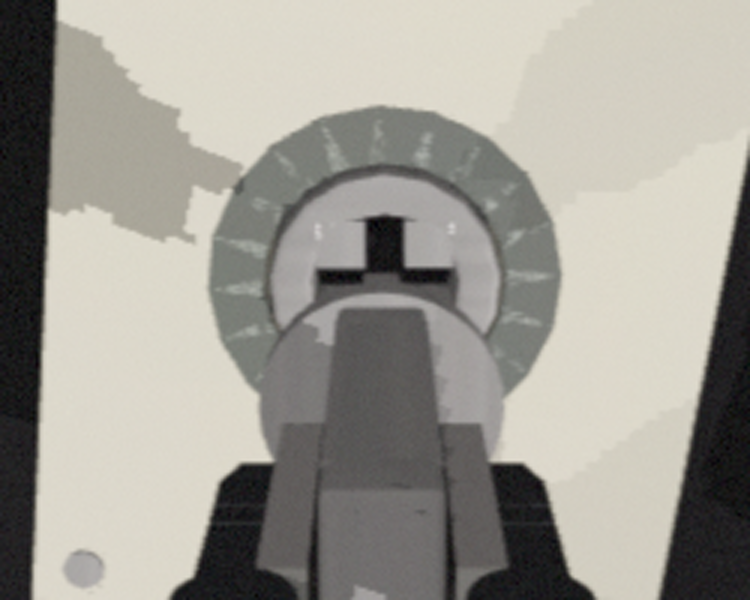

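View pics/s9c.png

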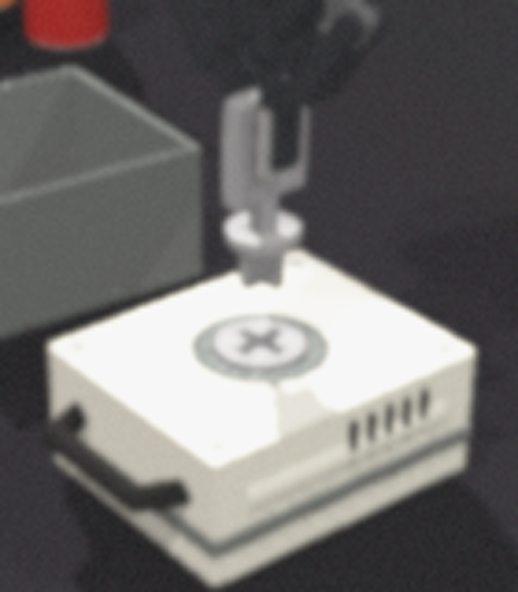

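Run:
```python
from h import *
s,p,c=np.load('w9.npy',allow_pickle=True)
from scipy.optimize import least_squares
f=lambda x,y,z:atz(p,(200+x/3,150+y/3),z,s)
R=np.array(s['tcp_rot']);yaw=np.arctan2(R[1,0],R[0,0]);ex=np.array([np.cos(yaw),np.sin(yaw),0]);ey=np.array([ex[1],-ex[0],0])
T=np.array(s['eef_pos'])
th=np.linspace(0,2*np.pi,181)
def circ(ctr,r,z):
    return np.array([proj(p,np.r_[ctr,z]+r*np.array([np.cos(t),np.sin(t),0]),s) for t in th])
def fit(r,z,l,rt,top):
    g=lambda x:(lambda q:[q[:,0].min()-l,q[:,0].max()-rt,q[:,1].min()-top])(circ(x,r,z))
    o=least_squares(g,T[:2]);return o.x,o.fun
px=lambda x:200+x/3; py=lambda y:150+y/3
zc=T[2]-.0324
S,e=fit(.024,.084,px(270),px(500),py(173));print('socket disc',S,e)
C,e2=fit(.019,zc,px(261),px(504),py(296));print('collar',C,e2)
a=f(384,216,.084);b=f(384,240,.084);S2=a[:2]-.015*ex[:2];print('slot based',S2,'slot yaw off',)
S3=f(384,240,.084)[:2];
for n,s_ in(('disc',S),('slot',S2)):
    d=s_-C;print(n,'needed shift',d*1e3,'tool',d@ex[:2]*1e3,d@ey[:2]*1e3)
# scene check
pr=lambda P:(proj(c,P)-[280,130])*3.7
print('scene: socket',pr([.4957,-.0157,.084]),'collar',pr(np.r_[C,zc]))
```

```text
socket disc [ 0.49525805 -0.01567024] [-0.68544671  0.68834877  0.03639329]
collar [ 0.49546899 -0.0142344 ] [-0.72558082  0.7288748   0.0418427 ]
slot based [ 0.49535544 -0.01538377] slot yaw off
disc needed shift [-0.21093854 -1.43584489] tool -0.5775373494051282 1.3313888342896267
slot needed shift [-0.11355516 -1.14937824] tool -0.40892109052896447 1.0801614000018875
scene: socket [254.56081992 341.20557428] collar [258.43215533 227.71594613]
```

```bash
python3 -m inch '{"translation":[[0,-1.3,-5],[0,-1.3,-15],[0,-1.3,-24],[0,-1.3,-30],[0,-1.3,-33],[0,-1.3,-36],[0,-1.3,-39],[0,-1.3,-40],[0,-1.3,-40],[0,-1.3,-40]],"twist":[0,0,0,0,0,0,0,0,0,0]}' -
python3 - <<'E'
from h import *
s=ctrl.observe();p=ctrl.camera('wrist');save('w10',p);r=s['tcp_rot'];print(s['eef_pos'],np.arctan2(r[1,0],r[0,0]),s['ft_force'],s['wrist_torque'])
c=ctrl.camera('scene')
a=c['pixels'][130:290,280:420,::-1]
cv2.imwrite('pics/s10c.png',cv2.resize(a,None,fx=3.7,fy=3.7,interpolation=cv2.INTER_CUBIC))
E
```

```text
time_s: 14.0
eef_pos: [0.4973, -0.0143, 0.1426]
tcp_rot: [[0.965, 0.26, 0.015], [0.26, -0.966, -0.008], [0.013, 0.011, -1.0]]
ft_force: [0.5, 0.0, -0.5]
gripper_width: 0.0112
[ 0.49727576 -0.01434491  0.14264836] 0.26322944951034005 [ 0.47756331  0.01933485 -0.54465374] [0.00039898 0.05975627 0.01609818]
```

View pics/s10c.png

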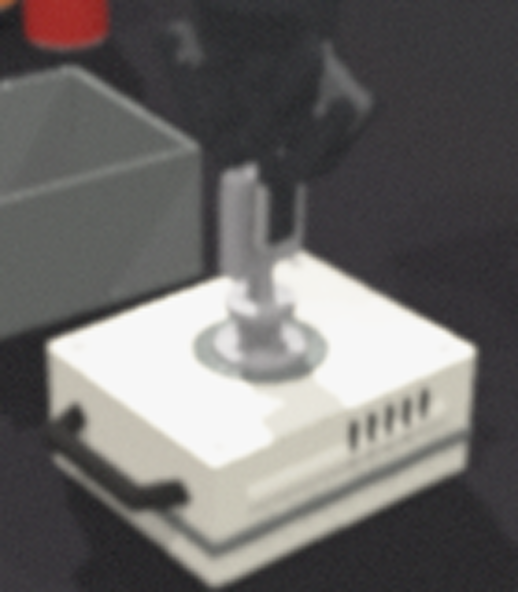

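View pics/w10.png

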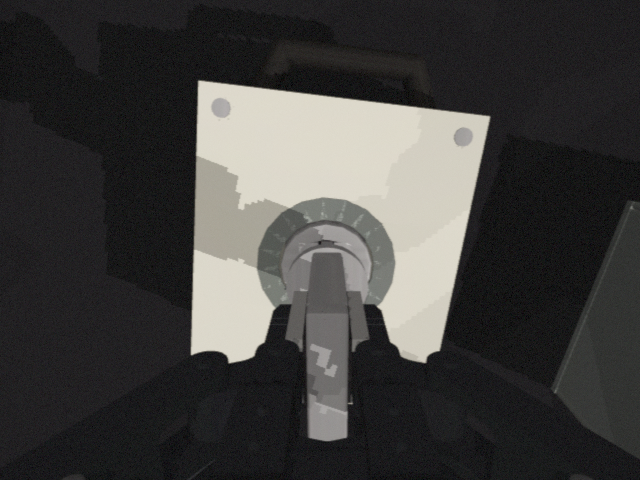

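No resistance and the splines appear to be entering. Pressing on.

```bash
python3 -m inch '{"translation":[[0,0,-2],[0,0,-4],[0,0,-6],[0,0,-8],[0,0,-10],[0,0,-12],[0,0,-14],[0,0,-14],[0,0,-14]],"twist":[0,0,0,0,0,0,0,0,0]}' -
python3 - <<'E'
from h import *
s=ctrl.observe();print(s['eef_pos'],s['ft_force'],s['wrist_torque'],s['gripper_width'])
E
```

```text
time_s: 15.0
eef_pos: [0.4975, -0.0144, 0.1292]
tcp_rot: [[0.965, 0.26, 0.015], [0.26, -0.966, -0.008], [0.013, 0.011, -1.0]]
ft_force: [-1.9, 1.2, 4.6]
gripper_width: 0.0115
[ 0.49745125 -0.01435993  0.12918843] [-1.87942716  1.21083018  4.64793713] [ 0.11367128  0.45530622 -0.02002017] 0.011502671767762786
```

```bash
python3 -m inch '{"translation":[[0,0,-1],[0,0,-2],[0,0,-3],[0,0,-4],[0,0,-5],[0,0,-6],[0,0,-7],[0,0,-8],[0,0,-8],[0,0,-8]],"twist":[0,0,0,0,0,0,0,0,0,0]}' -
python3 - <<'E'
from h import *
s=ctrl.observe();print(s['eef_pos'],s['ft_force'],s['wrist_torque'],s['gripper_width'])
E
```

```text
time_s: 16.0
eef_pos: [0.4976, -0.0144, 0.1223]
tcp_rot: [[0.965, 0.26, 0.015], [0.26, -0.965, -0.008], [0.012, 0.011, -1.0]]
ft_force: [-3.7, 1.0, 10.5]
gripper_width: 0.0111
[ 0.49757857 -0.01442836  0.12231123] [-3.70788411  0.95752407 10.50537863] [0.22601216 0.98187784 0.00692136] 0.011130203256527017
```

```bash
python3 -m inch '{"translation":[[0,0,-1],[0,0,-2],[0,0,-3],[0,0,-3],[0,0,-3]],"twist":[0,0,0,0,0]}' -
python3 - <<'E'
from h import *
s=ctrl.observe();print(s['eef_pos'],s['ft_force'],s['wrist_torque'],s['gripper_width'])
p=ctrl.camera('wrist');save('w11',p);c=ctrl.camera('scene')
np.save('w11.npy',(s,p,c),allow_pickle=True)
a=c['pixels'][160:290,280:420,::-1]
cv2.imwrite('pics/s11c.png',cv2.resize(a,None,fx=4.5,fy=4.5,interpolation=cv2.INTER_CUBIC))
a=p['pixels'][180:380,220:440,::-1]
cv2.imwrite('pics/w11c.png',cv2.resize(a,None,fx=3,fy=3,interpolation=cv2.INTER_CUBIC))
E
```

```text
time_s: 16.5
eef_pos: [0.4979, -0.0145, 0.1222]
tcp_rot: [[0.965, 0.261, 0.014], [0.261, -0.965, -0.008], [0.011, 0.011, -1.0]]
ft_force: [-8.3, 1.1, 18.9]
gripper_width: 0.0114
[ 0.49787279 -0.01446455  0.12223136] [-8.32470041  1.12091999 18.93853489] [0.40699031 1.7848378  0.1064254 ] 0.011385180033277983
```

View pics/s11c.png

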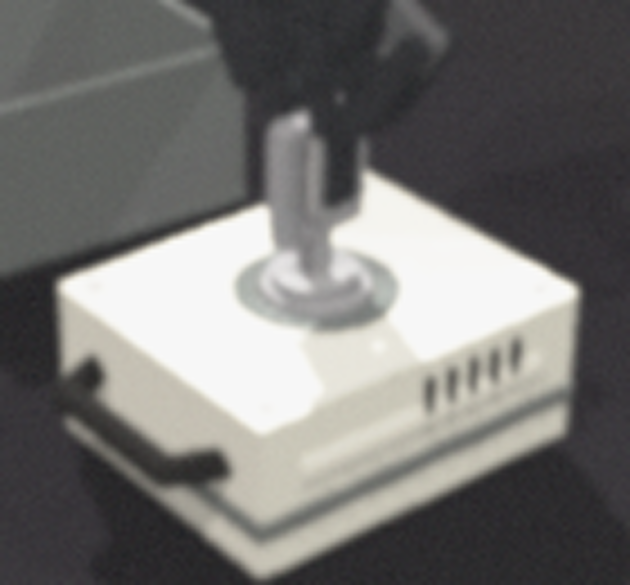

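View pics/w11c.png

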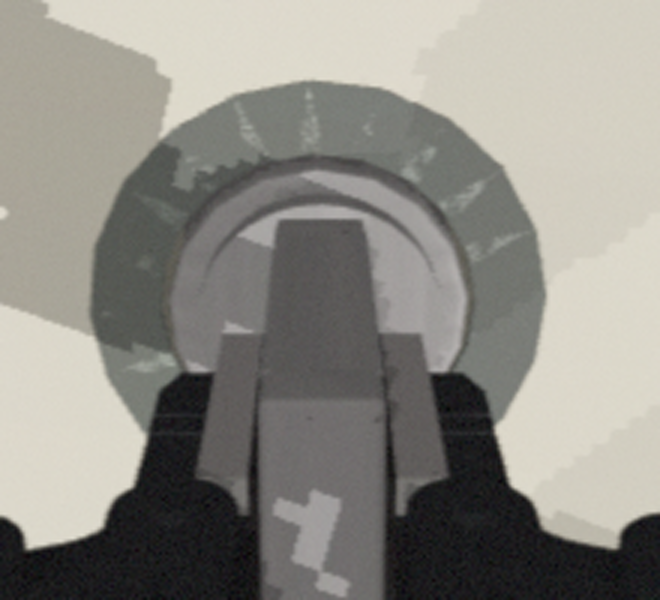

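Run:
```python
from h import *
for i in range(8): p=ctrl.camera('top')
save('top2',p)
s=ctrl.observe();print(s['eef_pos'],s['ft_force'],s['time_s'],s['gripper_width'])
```

```text
[ 0.49788477 -0.01450825  0.12226256] [-8.41572563  1.95069328 19.10574451] 17.0 0.011686904902565834
```

View pics/top2.png

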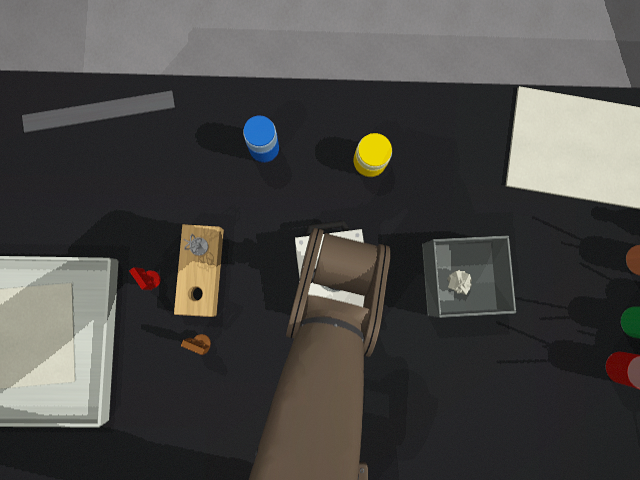

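Everything holds steady: the wad is in the tub (460,282), the whisk is in the rack (197,246), the jars haven't moved, and the press is stable at 19 N. Handing in.

Run:
```python
from h import *
print(ctrl.job_done())
```

```text
the job is handed in; nothing more can be done
None
```

I handed the job in at about 17 s, with the gripper still holding the beater pressed down in the socket. No verdict was reported.

**What I did**
- I dropped the paper wad in the waste tub.
- I took the steel paddle out of the rack; the brown and red look-alikes stayed where they were.
- I turned the paddle to line up with the cross socket (about 0.26 rad) and pushed it in until it stopped.

**Last checks**
- **Seating:** the tool stopped at z = 0.122 m, the height I expected with the collar on the spindle. Pushing 3 mm further only raised the force from about 10 N to 19 N. The wrist picture also shows the collar on the spindle.
- **Hold:** height and force stayed steady for 0.5 s before I handed it in, with the fingers still closed on the blade.
- **Surroundings:** the last top picture shows the wad in the tub, the whisk in its hole and both jars where they started.

**What did not fully agree**
- **Side force:** about 8 N of side force remained at the end, with the tool tilted about 0.015 rad. That is well inside the 0.1 rad allowed if the paddle tilts as much.
- **Position estimates:** different views disagreed by 1–2 mm, so I made the final alignment from the socket and collar as seen in the same wrist picture.
- **Not measured:** the ejector's travel and the contact force between the fingers and the paddle. I inferred the travel from the tool height, and the grip from the closed fingers and steady force.

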